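# Start the bench drive from its control station and hold it running

## Task

Start the bench drive from the grey control station by pressing only, in this order: press the white-marked, raised end of the black rocker fully down to switch the power on, then press the blue button fully in until it stays down, then press the green hold-to-run button fully in and keep it held there; the program finishes while still holding the green button down. Do not touch the red stop button, and leave the loose parts on and around the station where they stand.

Things in the scene. Friction and masses are not known exactly. Their poses are not given: they have to be found in the camera images.
- station: Grey control station, a flat box 150 x 310 x 56 mm with an aluminium top, fixed to the bench. Origin at the centre of its underside, z up; its deck is level at 56 mm. Four controls stand in one row along its y axis, at x = 0, y = -102, -34, +34 and +102 mm; which control is in which place changes. All controls are turned with the station.
- rocker_seat: Grey frame, 76 mm along the station's x and 40 mm along its y, of the black rocker switch, with the rocker in it. Origin on the deck under the rocker's pivot; axes parallel to the station's. The pivot runs along y, 13 mm above the deck. Side walls rise to 11 mm above the deck.
- rocker (a joint): Tilt of the rocker, rad: 0 = off (white-marked end, at +x, raised), 0.42 = fully on (marked end fully down). Friction, 2 to 3 N at the mark; it stays where it is left. 28 mm wide; two flat halves, each 33 mm long from the pivot, meet in a shallow V: the half that is fully down lies level, 13 mm above the deck, the other slopes up to 26 mm. Press on the marked half, clear of the pivot.
- rocker_mark (a point): Point on the upper face of the rocker's white-marked half, 21 mm from the pivot, on its centre line: where to press. It moves with the rocker (at 0: 19 mm from the pivot in x, 22 mm above the deck; at 0.42: 21 mm and 13 mm).
- blue_seat: Steel bezel, 47 mm across and 6 mm high, of the blue button, with the button in it. Origin on the deck, on the button's axis.
- blue_button (a joint): How far the blue button is pressed in, m: 0 = out (up to 0.001 at the start), 0.007 = fully in. Flat cap 32 mm across. It moves down against about 3 N of friction, has no spring and stays where it is left.
- blue_top (a point): Centre of the blue button's flat top, 20 mm above the deck when out, 13 mm when fully in.
- green_seat: Steel bezel, 47 mm across and 6 mm high, of the green button, with the button in it. Origin on the deck, on the button's axis.
- green_button (a joint): How far the green button is pressed in, m: 0 = out, 0.007 = fully in. Flat cap 32 mm across. A spring pushes it back out: 2 N to start it, 6 N fully in.
- green_top (a point): Centre of the green button's flat top, 20 mm above the deck when out, 13 mm when fully in.
- red_seat: Steel bezel, 47 mm across, of the red mushroom stop button, with the button in it: red head 40 mm across, top 31 mm above the deck. Origin on the deck, on the button's axis. Not to be touched.
- coupon: Loose light-grey block with a hole, 40 x 52 x 30 mm, on the bench beside the +y end of the station. Origin at the centre of its underside.
- bolt: Loose hexagon bolt, 21 mm across, 46 mm high, standing on its head on the station's deck in front of the row of controls (x = -58 mm in the station's frame). Origin at the centre of its underside.
- oilstone: Loose grey-brown oilstone, 25 x 100 x 12 mm, lying along the station's y on its deck behind the row of controls (x = +56 mm in the station's frame). Origin at the centre of its underside.

How it is judged:
On the way, in this order (a step that is already met when the one before it is completed fails the run):
1. the rocker is switched on (value of joint rocker above 0.34 rad), for 0.2 s.
2. the blue button is pressed in and stays in (value of joint rocker above 0.34 rad and value of joint blue_button above 0.005 m), for 0.2 s.
3. the green button is pressed in by the fingers (value of joint blue_button above 0.005 m and value of joint green_button above 0.0045 m and contact force between the fingers and green_seat above 1 N), for 0.5 s.
At the end, for the whole second after the job is handed in: The rocker is on (over 0.34 of 0.42 rad), the blue button is in (over 5 of 7 mm), and the fingers hold the green button in (over 4.5 of 7 mm, with more than 1 N); the oilstone, bolt and block are within 10 mm of where they stood (all of step 3 and value of joint rocker above 0.34 rad and distance of each of oilstone, bolt, coupon from where it was at the start of the episode below 0.01 m); the arm keeps its last pose, push and grip.
It fails at once if the blue button is pressed (over 3 mm) before the rocker is on (value of joint blue_button above 0.003 m and value of joint rocker below 0.3 rad).
It fails at once if the green button is pressed (over 2.5 mm) before the rocker is on and the blue button is in (value of joint green_button above 0.0025 m and (value of joint rocker below 0.3 rad or value of joint blue_button below 0.0045 m)).
It fails at once if the red stop button is touched (contact force between anything else and red_seat above 0.5 N).
It fails at once if a loose part is moved or lifted by more than 10 mm (distance of any of oilstone, bolt, coupon from where it was at the start of the episode above 0.01 m).
It also fails if it takes over 40 s, if anything falls off the work surface, if the arm or the gripper's body presses on something with over 40 N, if the wrist force passes 120 N, or if a joint passes its speed limit or range.

## Robot

A 6-joint arm with a two-finger parallel gripper is mounted at the origin on the work surface; the furniture and walls round the work are solid. World frame = base frame: x ahead of the robot, y to its left, z up, the work surface at z = 0. Lengths are in m, angles in rad, forces in N, time in s.
With the tool pointing down it reaches from about 0.375 to 0.975 m from the base axis. Payload 3.8 kg.
Tool frame: the origin (TCP) lies at the very end of the fingers, on their centre line; the grasp point (between the pads) lies bot.hold_point_z behind it (bot.hold_point_z is the distance from the TCP to the grasp point, in m); z points along the fingers, y is the line along which they close (so a half turn about z gives the same grasp; the last joint's range is limited). The gripper opens to 85 mm and grips with 20 to 120 N. Pads are 22 mm wide; open, the fingers measure 114 mm over their backs; the gripper's body (76 mm by 85 mm) begins 54 mm behind the grasp point. The pads swing forward as they close: fully open they stand 13 mm farther back than shut.
Start: joints at [-1.379, 0.264, 1.604, -0, 1.274, -0.037], TCP at [0.153, -0.657, 0.231] pointing down, gripper open.
Joint ranges: [-2.63, 2.63], [-0.94, 2.18], [0.31, 2.57], [-1.31, 4.45], [0, 2.66], [-2.55, 2.55]. Speed limits (rad/s): [2.57, 2.57, 3.14, 3.14, 3.14, 3.14].

## Interface

Orientations are given as a rotation vector (axis times angle).
In Python, from workcell import bot gives the robot as it stands.
- The arm moves only by the tool send_path, called after "Emit:" as name(argument=value, ...), one argument or row to a line, values as JSON. Schema: {"type":"object","properties":{"segments":{"type":"array","items":{"type":"number"},"minItems":4,"maxItems":20},"finger_gap":{"type":"number"},"force":{"type":"number"},"only":{"type":"string"},"quiet":{"type":"boolean"},"lines":{"type":"string"}},"required":["segments"],"additionalProperties":false}. segments is one flat list of numbers that holds 1 to 5 rows one after another, with no inner brackets; each row has 4 numbers: dx, dy, dz in m, then a turn about the tool's z in rad; each row shifts and turns the commanded pose from where the row before left it, along the tool's axes as they then stand; what a row does not reach is not made up. A row lasts 1/8 s, in which the tool goes at most 0.0625 m and 0.188 rad, less where a joint would pass 70% of its speed; a pose out of reach is approached as far as the arm can. finger_gap is the opening from 0.0 (shut) to 1.0 (fully open), set as the call begins (left out keeps the last). The fingers move at their own pace and stop on an object; force is the grip in N (left out, the last holds). Time passes only in rows, so rows that do not move let the fingers close. The tool returns the time, the measured TCP pose, the force, the opening and the grip force at its end. only (a regular expression) keeps the lines of the reply that match it, lines (a string "A,B") keeps lines A to B, and quiet returns only ok. Input that does not fit is refused with a message, and nothing moves.
- bot.read_state(): the state, without advancing time (a new reading comes with each control period).
- bot.read_camera(name): name is "scene" or "top" or "wrist"; returns the picture (480x640x3 uint8, red, green, blue); there is no depth.
- bot.camera_info(name): a dict with "intrinsics" (3x3 intrinsics, pixels), "k1" (the pictures are not rectified: a ray, as slopes to the right and down, at radius r is drawn at 1 + k1 r^2 times it, then the intrinsics apply), "extrinsics" (4x4, takes a point from camera to world coordinates). Camera axes: x right, y down, z forward; pixel columns grow to the right and rows downward; lengths in m; the calibration is good to about 2 mm. A picture is of the moment at which its call begins: read the wrist's pose just before it. camera_info takes no time and is no camera call; for the wrist camera it gives the pose at the moment of the call.
- bot.finish_job(): hands the job in; it is judged then, once.
The state is a dict: "time": time; "q": joint angles; "joint_vel": joint speeds; "joint_torque": joint torques, N m; "tool_pos": TCP position; "tcp_rot": TCP orientation; "wrist_force": force on the tool from outside, world axes, zero at the start; "torque": the same for the moment, N m; "width": opening from 0.0 (shut) to 1.0 (fully open); "grip_force": force on a finger pad.
Only numpy, scipy, OpenCV 4.12 (cv2) and the standard library are available. Lean on these libraries where they do the work, as an engineer would, in place of code of your own. Each camera call takes 0.05 s, during which the arm holds its last target. There are 200 camera calls.

## Working session

There is one attempt and no reset: what is moved stays moved. The work goes in short steps, Python scripts to look and compute and a tool call to move; the robot and the scene stay as the last step left them, time stands still between calls to the robot, and variables do not carry over. Pictures are saved under pics/ and viewed, at most 10 in all, crops included, and the job is handed in when it is done.

```bash
ls; mkdir -p pics
```

Run:
```python
from workcell import bot
import cv2
for n in("scene","top"):
    cv2.imwrite(f"pics/{n}0.png",bot.read_camera(n)[:,:,::-1]); i=bot.camera_info(n); print(n,i)
print(bot.read_state(),bot.hold_point_z)
```

```text
pics
workcell.py
scene {'intrinsics': array([[570.93258397,   0.        , 316.44516214],
       [  0.        , 570.93258397, 234.10624149],
       [  0.        ,   0.        ,   1.        ]]), 'k1': -0.11361091219311238, 'extrinsics': array([[-0.39732196, -0.68697022,  0.60844653, -0.00889137],
       [-0.91762499,  0.29020367, -0.27156253,  0.39874457],
       [ 0.00998195, -0.6662235 , -0.74568533,  0.71147627],
       [ 0.        ,  0.        ,  0.        ,  1.        ]])}
top {'intrinsics': array([[550.0114586 ,   0.        , 317.53500745],
       [  0.        , 550.0114586 , 241.91323055],
       [  0.        ,   0.        ,   1.        ]]), 'k1': -0.16291901553397903, 'extrinsics': array([[-0.02431239, -0.99244049,  0.12029458,  0.37033393],
       [-0.9996739 ,  0.02507517,  0.00483107,  0.13248534],
       [-0.00781096, -0.12013789, -0.99272649,  0.95913373],
       [ 0.        ,  0.        ,  0.        ,  1.        ]])}
{'time': 0.1, 'q': array([-1.37887906e+00,  2.64663134e-01,  1.60524449e+00,  2.75809630e-05,
        1.27369865e+00, -3.68761600e-02]), 'joint_vel': array([-0.00046069, -0.00254004, -0.00331617,  0.00025173, -0.00126928,
       -0.00053212]), 'joint_torque': array([ 9.56102740e-04, -5.16706574e+01, -3.68589413e+01, -2.12366035e-05,
        6.30435461e-03,  1.86400757e-05]), 'tool_pos': array([ 0.1529883 , -0.65675503,  0.23009261]), 'tcp_rot': array([-3.11906364e+00, -3.58362504e-01,  2.03531130e-04]), 'wrist_force': array([-0.74847972,  0.14826277, -0.55362809]), 'torque': array([-0.03407889, -0.00710798,  0.00702693]), 'grip_force': 0.0, 'width': 1.0008612421460534} 0.0187
```

View pics/top0.png

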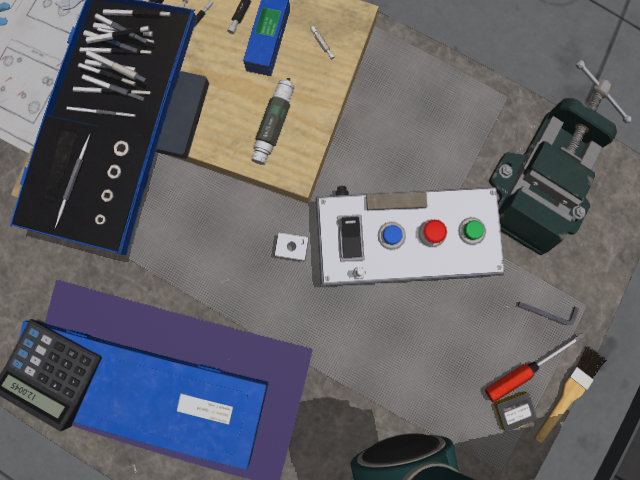

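View pics/scene0.png

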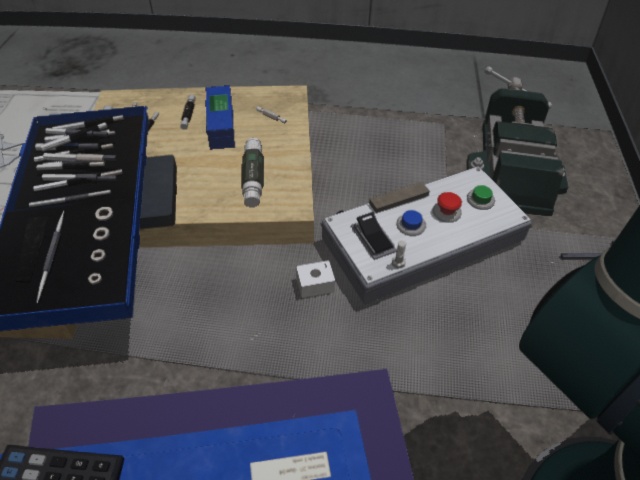

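The top view shows, from left to right: rocker (350,237), blue (392,235), red (434,232) and green (474,230). The bolt is at (358,272), the oilstone at (397,200) and the block at (291,246). Station +x is therefore up in the image and +y is left. In the scene view, blue is at (412,221), green at (482,196) and the rocker at (375,233).

Create h.py:
```python
import numpy as np, cv2
from workcell import bot
def ray(info,uv):
    K=info["intrinsics"];E=info["extrinsics"]
    p=cv2.undistortPoints(np.array([[uv]],float),K,np.array([info["k1"],0,0,0,0]))[0,0]
    d=E[:3,:3]@[p[0],p[1],1]; return E[:3,3],d/np.linalg.norm(d)
def plane(info,uv,z):
    o,d=ray(info,uv); return o+d*(z-o[2])/d[2]
def tri(rs):
    A=0;b=0
    for o,d in rs:
        M=np.eye(3)-np.outer(d,d);A=A+M;b=b+M@o
    p=np.linalg.solve(A,b); return p,[float(np.linalg.norm((np.eye(3)-np.outer(d,d))@(p-o))) for o,d in rs]
HUE={"blue":(105,130),"green":(45,85)}
def blob(img,lo,hi,roi,inv=False):
    x0,y0,x1,y1=roi; m=cv2.inRange(cv2.cvtColor(img,cv2.COLOR_RGB2HSV),lo,hi)
    k=np.zeros_like(m);k[y0:y1,x0:x1]=m[y0:y1,x0:x1]
    c=max(cv2.findContours(k,0,2)[0],key=cv2.contourArea); return c
```

Run:
```python
from h import *
im={n:cv2.imread(f"pics/{n}0.png")[:,:,::-1].copy() for n in("top","scene")}
I={n:bot.camera_info(n) for n in im}
roi={"top":(325,190,500,280),"scene":(330,170,530,290)}
P={}
for c,(a,b) in list(HUE.items()):
    rs=[]
    for n in im:
        k=blob(im[n],(a,100,50),(b,255,255),roi[n]); (u,v),ax,_=cv2.fitEllipse(k); print(c,n,u,v,ax)
        rs.append(ray(I[n],(u,v))); print("  plane .076",plane(I[n],(u,v),.076))
    print(c,*tri(rs))
for n,r in(("top",(335,205,368,265)),("scene",(350,205,400,260))):
    k=blob(im[n],(0,0,0),(180,255,60),r); print(n,"rocker dark box",cv2.minAreaRect(k))
x0,y0,x1,y1=325,185,505,290
a=cv2.resize(im["top"][195:275,330:380],None,fx=7,fy=7,interpolation=2)
b=cv2.resize(im["scene"][200:270,345:405],None,fx=6,fy=6,interpolation=2)
h=max(a.shape[0],b.shape[0]); pad=lambda q:cv2.copyMakeBorder(q,0,h-q.shape[0],0,0,0)
cv2.imwrite("pics/c1.png",np.hstack([pad(a),pad(b)])[:,:,::-1])
```

```text
blue top 392.0957946777344 234.2760467529297 (18.040355682373047, 18.768918991088867)
  plane .076 [0.48677589 0.01547485 0.076     ]
blue scene 411.4481506347656 219.31748962402344 (18.58066177368164, 19.691059112548828)
  plane .076 [0.4807805  0.02072062 0.076     ]
blue [0.48831365 0.01444236 0.06595592] [0.0003666161622367068, 0.00036661616223667814]
green top 473.81036376953125 229.30857849121094 (18.216291427612305, 18.30072593688965)
  plane .076 [ 0.49169669 -0.12004002  0.076     ]
green scene 482.49041748046875 193.34291076660156 (15.712310791015625, 17.454193115234375)
  plane .076 [ 0.48621991 -0.1155208   0.076     ]
green [ 0.49288681 -0.12247437  0.06742944] [2.026850195181511e-05, 2.0268501951885086e-05]
top rocker dark box ((350.73541259765625, 234.26654052734375), (34.43281173706055, 17.65305519104004), 86.42366790771484)
scene rocker dark box ((371.1960144042969, 234.4617156982422), (42.80464172363281, 25.016399383544922), 59.30027770996094)
```

View pics/c1.png

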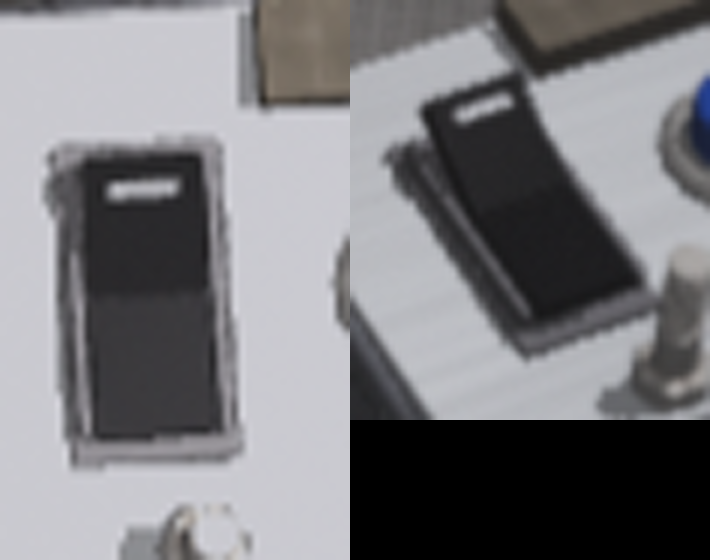

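The crop shows the white mark at top pixel (350.6,221.9) and the V line at (351.4,236.9), with the marked end raised on the oilstone side. I'll compute the move to a point above the station.

Add to h.py:
```python
from scipy.spatial.transform import Rotation as R
def delta(t,yaw=None):
    s=bot.read_state(); M=R.from_rotvec(s["tcp_rot"]).as_matrix()
    print("t",round(s["time"],2),"tool",np.round(s["tool_pos"],4),"d_tool",np.round(M.T@(np.array(t)-s["tool_pos"]),4),
     "turn",None if yaw is None else round(float(np.arctan2(M[1,0],M[0,0])-yaw),4), "F",np.round(s["wrist_force"],1))
```

Run:
```python
from h import *
i=bot.camera_info("top"); j=bot.camera_info("scene")
print(plane(i,(351.4,236.9),.069),plane(i,(350.6,221.9),.080))
s=lambda u,v:(345+(u-350)/6,200+v/6)
a,b=s(485,105),s(515,195)
print(tri([ray(i,(350.6,221.9)),ray(j,a)]),tri([ray(i,(351.4,236.9)),ray(j,b)]))
delta([.44,-.02,.23],.033)
```

```text
[0.4850408  0.08135517 0.069     ] [0.50811595 0.08249472 0.08      ]
(array([0.50846243, 0.08253721, 0.07837393]), [0.00016298798775205974, 0.0001629879877521606]) (array([0.48628953, 0.08256143, 0.06642851]), [0.001634980323384045, 0.0016349803233839783])
t 0.1 tool [ 0.153  -0.6568  0.2301] d_tool [ 0.4239 -0.5551  0.0013] turn 0.1958 F [-0.7  0.1 -0.6]
```

Emit:
send_path(
  segments=[0.036,-0.047,0,0,0.036,-0.047,0,0,0.036,-0.047,0,0,0.036,-0.047,0,0,0.036,-0.047,0,0],
  finger_gap=0,
  force=60,
)

```text
time: 0.72
tool_pos: [0.2754, -0.3857, 0.2308]
tcp_rot: [-3.121, -0.358, -0.0]
wrist_force: [0.4, -0.4, 1.1]
width: 0.004
grip_force: 0.0
```

Emit:
send_path(
  segments=[0.036,-0.047,0,0,0.036,-0.047,0,0,0.036,-0.047,0,0,0.036,-0.047,0,0,0.036,-0.047,0,0],
)

```text
time: 1.35
tool_pos: [0.3973, -0.1161, 0.2312]
tcp_rot: [3.121, 0.358, 0.001]
wrist_force: [1.7, -0.7, 0.8]
width: 0.001
grip_force: 0.0
```

Emit:
send_path(
  segments=[0,0,0,0.1,0,0,0,0.096,0,0,0,0],
)

```text
time: 1.72
tool_pos: [0.3969, -0.1175, 0.2309]
tcp_rot: [-3.141, -0.054, 0.001]
wrist_force: [0.3, 0.1, -1.2]
width: 0.004
grip_force: 0.0
```

Run:
```python
from h import *
delta([.42,0,.23],.033)
i=bot.camera_info("wrist");print(i)
cv2.imwrite("pics/w1.png",bot.read_camera("wrist")[:,:,::-1])
```

```text
t 1.73 tool [ 0.3969 -0.1175  0.2309] d_tool [ 0.0272 -0.1167  0.0009] turn 0.0017 F [ 0.3  0.1 -1.2]
{'intrinsics': array([[357.71861956,   0.        , 323.24389107],
       [  0.        , 357.71861956, 240.16591086],
       [  0.        ,   0.        ,   1.        ]]), 'k1': -0.05735356276330681, 'extrinsics': array([[ 3.48977922e-02, -9.53128906e-01, -3.00545225e-01,
         4.73869649e-01],
       [-9.99390748e-01, -3.34405593e-02, -9.99306157e-03,
        -1.14853297e-01],
       [-5.25724565e-04,  3.00710853e-01, -9.53715213e-01,
         3.73926410e-01],
       [ 0.00000000e+00,  0.00000000e+00,  0.00000000e+00,
         1.00000000e+00]])}
```

View pics/w1.png

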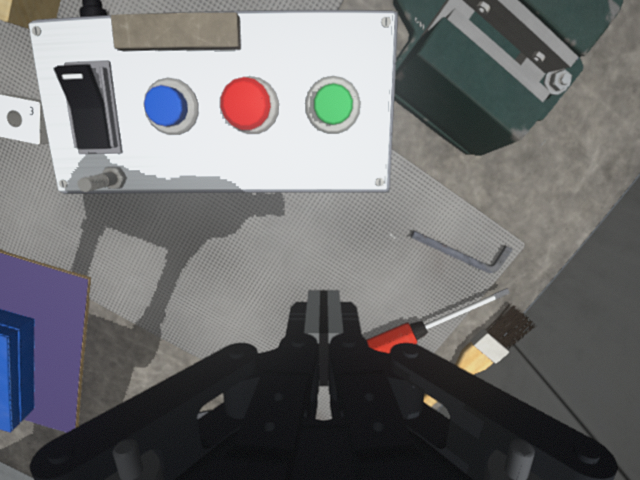

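The wrist view shows blue at (166,106), red at (246,103), green at (333,104), the rocker mark at (69,75) and the bolt at (115,177). I'll use it as a third view.

Run:
```python
from h import *
im={n:cv2.imread(f"pics/{f}.png")[:,:,::-1].copy() for n,f in(("top","top0"),("scene","scene0"),("wrist","w1"))}
I={n:bot.camera_info(n) for n in im}
roi={"top":(325,190,500,280),"scene":(330,170,530,290),"wrist":(130,60,380,150)}
for c,(a,b) in HUE.items():
    rs=[]
    for n in im:
        (u,v),ax,_=cv2.fitEllipse(blob(im[n],(a,100,50),(b,255,255),roi[n]))
        rs.append(ray(I[n],(u,v)))
    print(c,np.round([u,v,*ax],1),"wrist plane",plane(I["wrist"],(u,v),.074),*tri(rs),"tw",tri([rs[0],rs[2]])[0])
k=cv2.moments(blob(im["wrist"],(0,0,150),(180,60,255),(62,68,84,84)));u,v=k["m10"]/k["m00"],k["m01"]/k["m00"]
print("mark",u,v,plane(I["wrist"],(u,v),.08),tri([ray(I["top"],(350.6,221.9)),ray(I["wrist"],(u,v))]))
delta([.507,.0825,.13],.033)
```

```text
blue [164.8 105.4  38.   43.2] wrist plane [0.4879199  0.01244416 0.074     ] [0.48803421 0.01495134 0.06700091] [0.0006681500922823424, 0.00038728493106223447, 0.00047802964665419155] tw [0.48793614 0.01456548 0.06890656]
green [332.8 103.6  37.5  39.3] wrist plane [ 0.4928095 -0.1218715  0.074    ] [ 0.49295655 -0.12227159  0.06758813] [0.00019959518457668074, 0.00018024958174054663, 0.0003632711011872544] tw [ 0.49291721 -0.12205235  0.06875535]
mark 71.79905437352245 75.99527186761229 [0.50905089 0.08336451 0.08      ] (array([0.50843815, 0.08257493, 0.08106056]), [0.00048312966379206087, 0.0004831296637919049])
t 1.77 tool [ 0.3968 -0.1178  0.2309] d_tool [ 0.1171 -0.1963  0.1009] turn 0.0018 F [ 0.5 -0.3 -0.7]
```

Emit:
send_path(
  segments=[0.029,-0.049,0,0,0.029,-0.049,0,0,0.029,-0.049,0,0,0.029,-0.049,0,0,0,0,0.05,0],
)

```text
time: 2.4
tool_pos: [0.5124, 0.085, 0.1853]
tcp_rot: [-3.139, -0.06, -0.018]
wrist_force: [0.6, -1.2, -1.0]
width: -0.001
grip_force: 0.0
```

Emit:
send_path(
  segments=[0,0,0.05,0,0,0,0.02,0,0,0,0,0],
)

```text
time: 2.78
tool_pos: [0.5046, 0.0811, 0.1089]
tcp_rot: [3.141, 0.052, -0.008]
wrist_force: [-0.2, 0.7, 0.3]
width: 0.001
grip_force: 0.0
```

```bash
python3 -c "
from h import *
delta([.507,.0825,.066],.033)"
```

```text
t 2.77 tool [0.5046 0.0811 0.1089] d_tool [ 0.0027 -0.0014  0.0429] turn 0.0002 F [-0.2  0.7  0.3]
```

Emit:
send_path(
  segments=[0.002,-0.001,0.01,0,0,0,0.01,0,0,0,0.008,0,0,0,0.006,0,0,0,0.005,0],
)

```text
time: 3.4
tool_pos: [0.5093, 0.0828, 0.0725]
tcp_rot: [-3.141, -0.052, -0.002]
wrist_force: [0.4, 0.7, 1.7]
width: -0.001
grip_force: 0.8
```

Emit:
send_path(
  segments=[0,0,0.003,0,0,0,0,0,0,0,0,0],
)

```text
time: 3.78
tool_pos: [0.5081, 0.0827, 0.0691]
tcp_rot: [3.141, 0.052, -0.002]
wrist_force: [-0.4, -0.1, -0.7]
width: -0.002
grip_force: 0.1
```

Emit:
send_path(
  segments=[0,0,0.001,0,0,0,0.001,0,0,0,0,0,0,0,0,0],
)

```text
time: 4.28
tool_pos: [0.5082, 0.0827, 0.0688]
tcp_rot: [3.141, 0.052, -0.002]
wrist_force: [-6.0, -0.7, 12.3]
width: 0.0
grip_force: 6.2
```

It reached a firm stop at deck +13 mm with 12 N, so the rocker is fully down. I'll lift and move over the blue button.

Emit:
send_path(
  segments=[0,0,-0.025,0,0,0,-0.02,0,-0.01,0.03,0,0,-0.012,0.037,0,0,0,0,0,0],
)

```text
time: 4.9
tool_pos: [0.4876, 0.0135, 0.1119]
tcp_rot: [3.141, 0.047, -0.002]
wrist_force: [-0.4, 0.4, -0.6]
width: -0.002
grip_force: 0.0
```

Run:
```python
from h import *
delta([.488,.0147,.069],.033)
im=bot.read_camera("top"); cv2.imwrite("pics/c2.png",cv2.resize(im[180:290,315:510],None,fx=4,fy=4,interpolation=2)[:,:,::-1])
```

```text
t 4.9 tool [0.4876 0.0135 0.1119] d_tool [ 0.0005 -0.0012  0.0429] turn -0.0029 F [-0.4  0.4 -0.6]
```

View pics/c2.png

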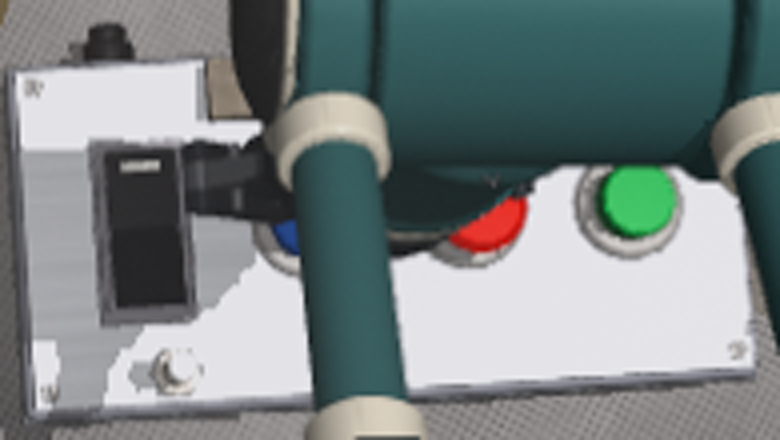

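The crop shows the mark at (140,166), now level and set back inside the frame, so the rocker is on. The bolt still stands at (178,368). Next I'll press blue down to z≈0.069.

Emit:
send_path(
  segments=[0,-0.001,0.012,0,0,0,0.012,0,0,0,0.008,0,0,0,0.005,0,0,0,0.004,0],
)

```text
time: 5.58
tool_pos: [0.4885, 0.0164, 0.0709]
tcp_rot: [-3.141, -0.052, 0.002]
wrist_force: [-1.6, 0.1, 2.5]
width: -0.001
grip_force: 1.3
```

Emit:
send_path(
  segments=[0,0,0.002,0,0,0,0.002,0,0,0,0,0,0,0,0,0],
)

```text
time: 6.08
tool_pos: [0.4889, 0.0162, 0.0689]
tcp_rot: [-3.141, -0.051, 0.0]
wrist_force: [-6.8, 1.1, 11.9]
width: 0.003
grip_force: 6.1
```

Blue bottomed out at deck +13 mm with 12 N. I'll lift well clear of red and move over green.

Emit:
send_path(
  segments=[0,0,-0.035,0,0,0,-0.035,0,0,0,0,0,0,0.046,0,0,0,0.046,0,0],
)

```text
time: 6.7
tool_pos: [0.4915, -0.0765, 0.1364]
tcp_rot: [3.141, 0.054, -0.0]
wrist_force: [0.9, -0.2, 0.4]
width: 0.004
grip_force: 0.0
```

Emit:
send_path(
  segments=[0,0.046,0,0,0,0,0,0,0,0,0,0],
)

```text
time: 7.08
tool_pos: [0.4926, -0.1216, 0.1363]
tcp_rot: [-3.14, -0.05, 0.002]
wrist_force: [-0.0, -0.2, -0.2]
width: 0.001
grip_force: 0.0
```

Run:
```python
from h import *
delta([.493,-.1221,.069],.033)
i=bot.camera_info("scene"); im=bot.read_camera("scene"); cv2.imwrite("pics/c3.png",cv2.resize(im[150:310,290:540],None,fx=3,fy=3,interpolation=2)[:,:,::-1])
```

```text
t 7.08 tool [ 0.4926 -0.1216  0.1363] d_tool [0.0005 0.0006 0.0673] turn -0.0012 F [-0.  -0.2 -0.2]
```

View pics/c3.png

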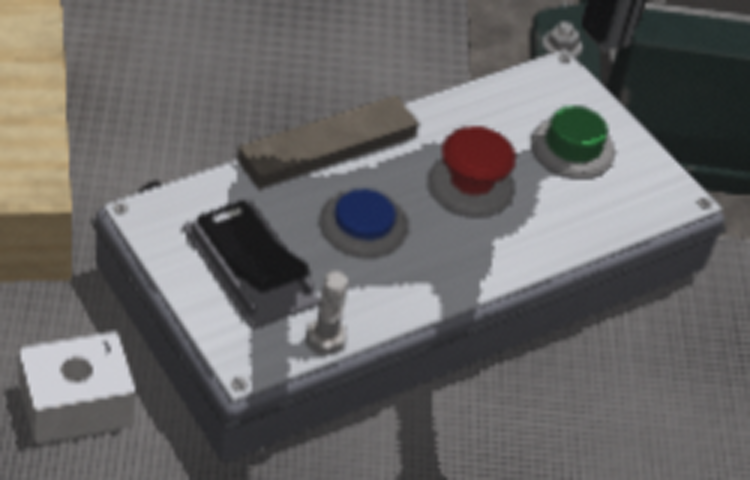

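The scene crop shows the rocker on with its mark end down at (225,213), and blue in at (365,213). The bolt (328,315), oilstone (330,140) and block (77,385) are all in place. Now I'll press green, slowly.

Emit:
send_path(
  segments=[0,0,0.02,0,0,0,0.015,0,0,0,0.01,0,0,0,0.006,0,0,0,0.004,0],
)

```text
time: 7.75
tool_pos: [0.4934, -0.1217, 0.0821]
tcp_rot: [-3.141, -0.052, 0.0]
wrist_force: [-0.2, -0.0, -0.3]
width: -0.002
grip_force: 0.0
```

Emit:
send_path(
  segments=[0,0,0.004,0,0,0,0.004,0,0,0,0.003,0,0,0,0.002,0,0,0,0,0],
)

```text
time: 8.38
tool_pos: [0.4937, -0.122, 0.0697]
tcp_rot: [3.141, 0.051, 0.001]
wrist_force: [-1.4, 0.1, 5.6]
width: 0.002
grip_force: 2.5
```

Emit:
send_path(
  segments=[0,0,0.001,0,0,0,0.001,0,0,0,0,0,0,0,0,0,0,0,0,0],
)

```text
time: 9.0
tool_pos: [0.4937, -0.122, 0.0689]
tcp_rot: [3.141, 0.051, 0.001]
wrist_force: [-4.1, 0.7, 13.7]
width: -0.001
grip_force: 6.3
```

Emit:
send_path(
  segments=[0,0,0,0,0,0,0,0,0,0,0,0],
)

```text
time: 9.38
tool_pos: [0.4937, -0.122, 0.0689]
tcp_rot: [3.141, 0.051, 0.001]
wrist_force: [-3.5, 0.6, 12.5]
width: -0.002
grip_force: 6.3
```

Green is fully in against its stop and has been held for more than 0.5 s, so I'm handing in the job.

```bash
python3 -c "
from workcell import bot
print(bot.finish_job())"
```

```text
the job is handed in; nothing more can be done
None
```

I handed the job in at about 9.4 s with the rocker on, blue latched in and green held against its stop with about 12 N; red was never approached, the loose parts still stood in place in my last picture (just before green), and no verdict was returned.

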